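Load the battery tray and hold the spring probe on its test pad

TASK

Lay both grey battery blocks flat, end to end, in the battery tray and let go of them; then draw the spring probe out of its wooden block by the handle and hold it upright with its tip on the middle of the round brass pad of the tray (not the square one), pressing lightly so that the spring tip goes about half-way in. Finish while holding it there, still, for the measurement: do not put it back or let go; leave the other things on the table alone.

Things in the scene. Friction and masses are not known exactly. Their poses are not given: they have to be found in the camera images.
- battery_1_center (a point): plain light grey battery block, 48 x 104 x 26 mm (own x, y, z), about 0.16 kg, lying flat on the table. This point is its centre, half-way up; own y runs along its length, z up. Both blocks are alike: either may take either half of the tray, either way round. Starts on the left of the tray.
- battery_2_center (a point): plain light grey battery block, 48 x 104 x 26 mm (own x, y, z), about 0.16 kg, lying flat on the table. This point is its centre, half-way up; own y runs along its length, z up. Both blocks are alike: either may take either half of the tray, either way round. Starts on the right of the tray.
- tray_bay (a point): centre of the bay's floor (upper face, 4 mm above the table) in the fixed grey battery tray. Own y runs along the tray towards its black terminal block, z up. The bay is 54 mm wide (x -27 to 27) and 222 mm long (y -111 to 111): the blocks lie end to end with their centres near y = +54.5 and -54.5 mm, with 3 mm free on each side and 14 mm in all lengthwise.
- tray: the same tray, origin on the table 4 mm below the bay's floor, same axes. Long walls rise 16 mm above the bay's floor, lips flaring out to x = +-34 mm, with gaps for fingers at |y| = 31 to 80 mm; the 4 mm base plate ends at x = +-33. End wall at y = -111: 12 mm above the floor. Black terminal block from y = 111 to 156 mm, 66 mm wide, top 20 mm above the floor.
- round_pad_top (a point): centre of the upper face of the round brass pad (16 mm across) on the tray's black terminal block, about 26 mm above the table, level. In the tray's frame it lies at x = -16, y = 133.5 mm, z 22 mm above the bay's floor. A square brass pad (16 x 16 mm) lies beside it at x = +16 mm: not that one.
- round_pad: the round brass pad itself; its origin is the centre of its underside, 2 mm below its upper face. Axes as the tray's.
- stand: fixed wooden block, 56 x 56 x 60 mm, origin at the centre of its underside, with an upright 16 mm through hole in the middle in which the probe stands.
- probe_grip (a point): the spring probe, about 80 g, standing upright in the wooden block. This point lies on its axis, in the middle of its round black handle (18 mm diameter, 56 mm long), where to grip it; own z runs up the axis. Top of the probe 31 mm above this point, point of the spring tip (not pressed) 86 mm below it. 54 mm of it are inside the block: lift it more than 60 mm straight up to draw it.
- probe: the same probe; this origin is on its axis at the underside of its collar, 32 mm below the middle of the handle. The collar, 26 mm across and 4 mm thick, rests on the block's top; under it comes the 12 mm barrel, 40 mm long, then the spring tip, 14 mm long.
- probe_point (a point): the very end of the probe's spring tip (rounded brass, 5 mm diameter), on the probe's axis; moves with the tip.
- probe_tip (a joint): how far the spring tip is pressed into the barrel, m: 0 = fully out, 0.010 = fully in. The spring pushes with 0.8 N at 0 and 4.8 N at 0.010 (0.4 N per mm); half-way (0.005) is 2.8 N.
- mouse: bystander: black computer mouse, about 97 x 68 x 38 mm; origin at its underside. To be left alone.
- claw_blue: bystander: long flat two-jawed claw with blue jaws, 64 x 180 x 20 mm; origin at its underside. To be left alone.
- tape_measure: bystander: black tape measure standing upright, 35 x 73 x 52 mm; origin at its underside. To be left alone.
- controller: bystander: grey controller box with a round button on top, 72 x 101 x 26 mm; origin at its underside. To be left alone.
- wheel_0: bystander: black tyred wheel lying flat, 52 mm across, 21 mm high; origin at its underside. To be left alone.
- beam_red: bystander: small flat beam with holes, 9 x 57 x 8 mm; origin at its underside. To be left alone.
- mug_orange: bystander: orange mug with a handle, 113 x 94 x 103 mm over all; origin at its underside. To be left alone.
Not all that is in view belongs to the job. What is shaped like the part that bears battery_2_center but orange is not meant.

How it is judged:
By the outcome, as a careful person would: the job done as asked, in the order asked, and still so for the second after the job is handed in, while the arm keeps its last pose, push and grip.
It also fails if it takes over 59 s, if anything falls off the work surface, if the arm or the gripper's body presses on something with over 40 N, if the wrist force passes 120 N, or if a joint passes its speed limit or range.

ROBOT

A 6-joint arm with a two-finger parallel gripper is mounted at the origin on a cart in front of the work surface, level with it; the furniture and walls round the work are solid. World frame = base frame: x ahead of the robot, y to its left, z up, the work surface at z = 0. Lengths are in m, angles in degrees, forces in N, time in s.
With the tool pointing down it reaches from about 0.425 to 1.125 m from the base axis. Payload 14.9 kg.
Tool frame: the origin (TCP) lies between the finger pads; the fingertips stand 17 mm ahead of it and the grasp point (between the pads) lies 2 mm behind it; z points along the fingers, y is the line along which they close (so a half turn about z gives the same grasp; the last joint's range is limited). The gripper opens to 91 mm and grips with 3 to 60 N. Pads are 32 mm wide; open, the fingers measure 118 mm over their backs; the gripper's body (76 mm by 178 mm) begins 60 mm behind the grasp point.
Start: joints at [65.586, 21.709, 99.362, -0, 58.929, -1.908], TCP at [0.268, 0.647, 0.199] pointing down, gripper open.
Joint ranges: [-158.91, 158.91], [-42.39, 125.64], [0.06, 152.35], [-60.88, 240.88], [17.5, 164.5], [-176.32, 176.32]. Speed limits (degrees/s): [108.29, 108.29, 136.94, 180, 180, 180].

INTERFACE

Orientations are given as a 3x3 rotation matrix whose columns are the frame's x, y, z axes.
In Python, from station import * gives the robot as it stands.
- The arm moves only by the tool play_rows, never from a script. Its argument "plan" is a list of rows, each a list of 5 numbers: the gripper's target within -1 to 1 (shut at 1, half-way at 0, fully open at -1), then the shift along the tool's x, y, z in mm, then the turn about the tool's z in degrees. In form: [[gripper, dx, dy, dz, yaw], ...]. A call has 1 to 10 rows; each row shifts and turns the commanded pose from where the row before left it, along the tool's axes as they then stand; what a row does not reach is not made up. A row lasts 1/8 s, in which the tool goes at most 62.5 mm and 10.7 degrees, less where a joint would pass 70% of its speed; a pose out of reach is approached as far as the arm can. A call with a gripper value outside its range is refused whole. The fingers move at their own pace and stop on an object; "newtons" is the grip in N (left out, the last holds). Time passes only in rows, so rows that do not move let the fingers close. It gives the time, the measured TCP pose, the force, the opening and the grip force at its end, in the units of the state.
- sense(): the state, without advancing time (a new reading comes with each control period).
- snapshot(name): name is "scene" or "top" or "wrist"; returns (picture, depth): 384x512x3 uint8, blue, green, red; 384x512 float32, m along the optical axis (not along the pixel's ray), 0 where there is no reading.
- camera_model(name): a dict with "vfov" (degrees; the focal length in pixels is half the picture's height over the tangent of half this angle, whatever the lens; pixels are square), "cx", "cy" (the principal point, pixels), "D" ([k1, k2, p1, p2, k3] as OpenCV has them; the pictures are not rectified), "pose" (4x4, takes a point from camera to world coordinates); the wrist camera has in their place "tool_from_camera" (4x4, takes a point from camera to tool coordinates, whose origin is the TCP and whose axes are the flange's). Camera axes: x right, y up, looking along -z (the intrinsics and any distortion apply to the point x, -y, -z); pixel columns grow to the right and rows downward; lengths in m; the calibration is good to about 2 mm. A picture is of the moment at which its call begins: read the wrist's pose just before it. camera_model takes no time and is no camera call.
- job_done(): hands the job in; it is judged then, once.
Trained networks look in the newest picture that a camera, given by its name, has taken for a name from the list of things; names that differ only in an ending like _2 or _b are one class to them, and where a whole thing is asked for, a point or a joint stands for the part that bears it (a point fixed in the world has none). Each returns a list of dicts, best first, with "confidence" (0 to 1); they miss things now and then, are a little off and sometimes report something else, mostly with a low value. They report only what shows in the picture. A call takes as long as a camera call. They do not tell look-alikes from the thing itself.
- boxes_of(label, camera): "rect" ([left, top, right, bottom] in pixels, round what is visible of it).
The state is a dict: "time_s": time; "qpos": joint angles; "dq": joint speeds; "effort": joint torques, N m; "tcp_pos": TCP position; "eef_rot": TCP orientation; "force": force on the tool from outside, world axes, zero at the start; "moment": the same for the moment, N m; "finger_gap": opening from 0.0 (shut) to 1.0 (fully open); "finger_force": force on a finger pad.
Only numpy, scipy, OpenCV 4.12 (cv2) and the standard library are available. Lean on these libraries where they do the work, as an engineer would, in place of code of your own. Each camera call takes 0.05 s, during which the arm holds its last target. There are 200 camera calls.

## Working session

There is one attempt and no reset: what is moved stays moved. The work goes in short steps, Python scripts to look and compute and a tool call to move; the robot and the scene stay as the last step left them, time stands still between calls to the robot, and variables do not carry over. Pictures are saved under pics/ and viewed, at most 13 in all, crops included, and the job is handed in when it is done.

Besides the shell and the picture viewer there is one more tool, called after "Request:" as a command line: name --pt "numbers of a row" for each row, then --argument value for the rest. play_rows: Moves the arm, as the interface text tells. Its arguments: {"type":"object","properties":{"plan":{"type":"array"},"newtons":{"type":"number"}},"required":["plan"]}

```bash
ls; mkdir -p pics; cat > h.py <<'E'
from station import *
import numpy as np, cv2
def K(name,shape=(384,512)):
    m=camera_model(name); f=shape[0]/2/np.tan(np.radians(m['vfov'])/2)
    return m,np.array([[f,0,m['cx']],[0,f,m['cy']],[0,0,1.]]),np.array(m['D'],float)
def pose(name,m,s):
    if 'pose' in m: return np.array(m['pose'])
    T=np.eye(4);T[:3,:3]=s['eef_rot'];T[:3,3]=s['tcp_pos'];return T@np.array(m['tool_from_camera'])
def rays(name,px,s=None):
    m,k,D=K(name);T=pose(name,m,s)
    p=cv2.undistortPoints(np.array(px,float).reshape(-1,1,2),k,D).reshape(-1,2)
    d=np.c_[p[:,0],-p[:,1],-np.ones(len(p))]
    return T[:3,3],d@T[:3,:3].T
def onz(name,px,z,s=None):
    o,d=rays(name,px,s); return o+d*((z-o[2])/d[:,2])[:,None]
def deproj(name,px,depth,s=None):
    o,d=rays(name,px,s); return o+d*np.array(depth)[:,None]
E
python3 - <<'E'
from h import *
s=sense();print(s)
for c in ['scene','top']:
    p,d=snapshot(c);cv2.imwrite(f'pics/{c}0.png',p);np.save(c+'0.npy',d)
    for l in ['battery_1_center','tray','stand','probe','round_pad']:
        for b in boxes_of(l,c)[:4]: print(c,l,np.round(b['rect']),round(b['confidence'],2))
E
```

```text
pics
{'time_s': 0.0, 'qpos': array([ 6.55863373e+01,  2.17385665e+01,  9.93959351e+01, -1.94169061e-04,
        5.89292213e+01, -1.90571245e+00]), 'dq': array([ 0.06247322,  0.08038401,  0.03733663, -0.01772207, -0.026847  ,
       -0.12120266]), 'effort': array([ 2.37630971e-03, -7.63722754e+01, -4.34369338e+01,  6.51526800e-02,
        4.25096741e-02, -7.11589541e-05]), 'tcp_pos': array([0.26777487, 0.64630304, 0.19808482]), 'eef_rot': array([[-9.23827086e-01,  3.82809752e-01, -4.57041992e-04],
       [ 3.82810024e-01,  9.23826530e-01, -1.01392801e-03],
       [ 3.40859855e-05, -1.11165442e-03, -9.99999382e-01]]), 'force': array([0.02824424, 0.88025835, 0.12903981]), 'moment': array([-0.00280371, -0.02198977, -0.01554529]), 'finger_force': 0.0, 'finger_gap': 0.9945955252893964}
scene tray [184. 195. 273. 227.] 0.57
scene stand [283. 181. 307. 209.] 0.67
scene stand [314. 158. 342. 195.] 0.42
scene probe [294. 169. 301. 188.] 0.6
top battery_1_center [110. 225. 143. 238.] 0.87
top battery_1_center [153. 160. 177. 183.] 0.74
top tray [191. 204. 280. 245.] 0.92
top stand [257. 156. 284. 178.] 0.73
top probe [268. 161. 275. 169.] 0.37
```

```bash
python3 - <<'E'
import cv2
a=cv2.imread('pics/top0.png');b=cv2.imread('pics/scene0.png')
cv2.imwrite('pics/top0c.png',cv2.resize(a[120:300,80:347],None,fx=3,fy=3,interpolation=cv2.INTER_CUBIC))
cv2.imwrite('pics/scene0c.png',cv2.resize(b,(800,600)))
E
```

```text
(no output)
```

View pics/top0c.png

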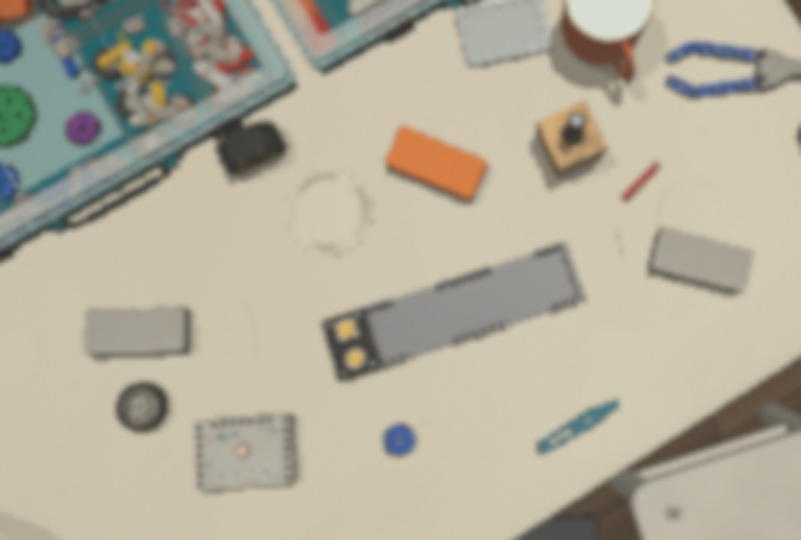

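View pics/scene0c.png

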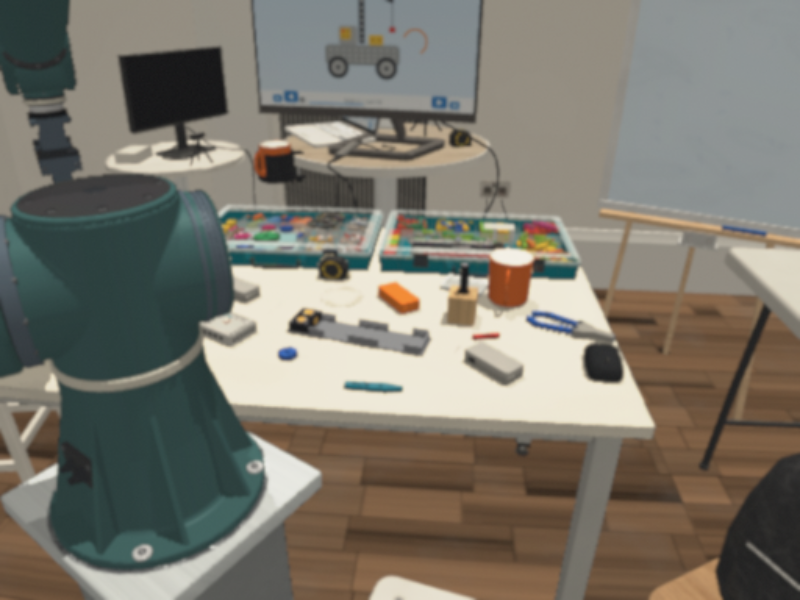

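Top view: left grey block at (126,230), right grey block at (314,207), orange look-alike at (226,174) (not meant: orange). There is also a pale flat grey thing at about (247,131), which is thin and not a block. The tray's terminal block points left, with the square pad at (195,230) and the round one at (198,239). Stand with probe is at (270,167).

```bash
python3 - <<'E'
from h import *
z=lambda c: [(80+c[0]/3.,120+c[1]/3.)]
# crop corner clicks on top faces
def quad(n,pts,zz):
    P=onz('top',[(80+x/3-.33,120+y/3-.33) for x,y in pts],zz)
    print(n,'corners',np.round(P[:,:2]*1000).astype(int).tolist(),'c',np.round(P.mean(0)*1000))
    r=cv2.minAreaRect((P[:,:2]*1000).astype(np.float32)); print(r)
quad('b1',[(86,309),(188,306),(187,354),(88,355)],.026)
quad('b2',[(660,229),(753,249),(741,292),(652,264)],.026)
quad('tray',[(324,320),(564,246),(584,300),(342,379)],.02)
quad('stand',[(537,128),(585,103),(606,145),(563,172)],.06)
P=onz('top',[(80+346/3,120+329/3),(80+355/3,120+358/3)],.026);print(P)
d=np.load('top0.npy')
for n,(u,v) in dict(b1=(126,230),b2=(314,207),probe=(271,163),tray=(240,223)).items():
    print(n,deproj('top',[(u,v)],[d[v,u]]))
print(camera_model('top')); print(camera_model('wrist'))
E
```

```text
b1 corners [[484, 413], [485, 307], [435, 307], [436, 409]] c [460. 359.  26.]
((459.3646545410156, 359.7280578613281), (49.941429138183594, 105.30381774902344), 0.3739384412765503)
b2 corners [[556, -194], [532, -293], [486, -277], [518, -183]] c [ 523. -237.   26.]
((525.595947265625, -236.94949340820312), (101.72679901123047, 48.471153259277344), 71.29103088378906)
tray corners [[467, 166], [540, -90], [482, -110], [405, 147]] c [474.  29.  20.]
((474.50433349609375, 28.354782104492188), (64.95529174804688, 268.6988220214844), 16.680072784423828)
stand corners [[661, -62], [688, -114], [642, -135], [614, -89]] c [ 651. -100.   60.]
((650.33447265625, -100.59037017822266), (54.33144760131836, 57.89535903930664), 26.937231063842773)
[[0.45569009 0.14139019 0.026     ]
 [0.42526084 0.13200379 0.026     ]]
b1 [[0.4600015  0.35856306 0.02188518]]
b2 [[ 0.51943401 -0.23832741  0.0253482 ]]
probe [[ 0.64492496 -0.09654502  0.11816168]]
tray [[0.47484594 0.0005771  0.00347476]]
{'vfov': 57.193427968495826, 'cx': 254.04993222391985, 'cy': 192.0983507197999, 'D': array([0.00915739, 0.        , 0.        , 0.        , 0.        ]), 'pose': array([[-0.02458486,  0.98857799, -0.14869142,  0.40308277],
       [-0.99926048, -0.01990205,  0.03290001, -0.00934766],
       [ 0.02956497,  0.1493903 ,  0.9883362 ,  1.14659484],
       [ 0.        ,  0.        ,  0.        ,  1.        ]])}
{'vfov': 71.64594820181216, 'cx': 256.3256760076719, 'cy': 192.4347418463495, 'D': array([-0.06020052,  0.        ,  0.        ,  0.        ,  0.        ]), 'tool_from_camera': array([[-6.37736738e-04,  9.62816220e-01,  2.70156475e-01,
         7.63568029e-02],
       [ 9.99999644e-01,  7.63081019e-04, -3.58941133e-04,
        -4.71363382e-04],
       [-5.51745622e-04,  2.70156150e-01, -9.62816364e-01,
        -1.85778994e-01],
       [ 0.00000000e+00,  0.00000000e+00,  0.00000000e+00,
         1.00000000e+00]])}
```

Request:
play_rows --pt "-1 0 0 0 9.6" --pt "-1 0 0 0 9.6" --pt "-1 0 0 0 9.7" --pt "-1 0 0 0 9.6" --pt "-1 0 0 0 9.7" --pt "-1 0 0 0 9.6" --pt "-1 0 0 0 9.7" --pt "-1 -40 27 0 0" --pt "-1 -40 27 0 0" --pt "-1 -40 27 0 0"

```text
time_s: 1.85
tcp_pos: [0.3496, 0.5255, 0.1988]
eef_rot: [[-0.0, 1.0, 0.0], [1.0, 0.0, 0.0], [0.0, 0.0, -1.0]]
force: [-0.3, 0.7, -0.1]
finger_gap: 1.004
finger_force: 0.0
```

Request:
play_rows --pt "-1 -40 27 0 0" --pt "-1 -40 27 0 0" --pt "-1 -45 29 0 0" --pt "-1 -42 28 0 0" --pt "-1 0 0 0 0"

```text
time_s: 2.48
tcp_pos: [0.4613, 0.3575, 0.1989]
eef_rot: [[0.003, 1.0, 0.0], [1.0, -0.003, -0.0], [-0.0, 0.0, -1.0]]
force: [-0.0, 0.5, 0.0]
finger_gap: 0.999
finger_force: 0.0
```

```bash
cat > look.py <<'E'
from h import *
import sys
s=sense();p,d=snapshot('wrist');n=sys.argv[1];cv2.imwrite(f'pics/{n}.png',p);np.savez(n,d=d,**{k:s[k] for k in('tcp_pos','eef_rot')})
R=np.array(s['eef_rot'])
print('tcp',np.round(np.array(s['tcp_pos'])*1000,1),'yang',np.degrees(np.arctan2(R[1,1],R[0,1])),'gap',s['finger_gap'],'ff',s['finger_force'],'F',np.round(s['force'],1),'q',np.round(s['qpos']),'t',s['time_s'])
# height map -> object mask between z lo/hi (mm)
lo,hi=float(sys.argv[2])/1e3,float(sys.argv[3])/1e3
v,u=np.mgrid[0:384,0:512];P=deproj('wrist',np.c_[u.ravel(),v.ravel()],d.ravel(),s).reshape(384,512,3)
m=((P[...,2]>lo)&(P[...,2]<hi)&(d>0)).astype(np.uint8)
nc,L,st,_=cv2.connectedComponentsWithStats(cv2.morphologyEx(m,cv2.MORPH_OPEN,np.ones((3,3))))
for i in range(1,nc):
    if st[i,4]>300:
        q=P[L==i][:,:2]*1000;r=cv2.minAreaRect(q.astype(np.float32))
        print(i,st[i].tolist(),'rect c',np.round(r[0],1),'size',np.round(r[1],1),'ang',round(r[2],1),'z',np.round(np.median(P[L==i][:,2])*1000,1))
E
python3 look.py w1 18 35
```

```text
tcp [461.3 357.5 198.9] yang -0.19395377875691688 gap 0.9986886847094212 ff 0.0 F [-0.   0.5  0. ] q [ 35.  11. 113.  -0.  56.  36.] t 2.475
1 [0, 0, 160, 111, 1360] rect c [226.3 511.8] size [266.7   8.3] ang 28.1 z 26.6
3 [344, 0, 168, 165, 11537] rect c [693.8 507. ] size [179.1 209.4] ang 27.9 z 23.7
35 [475, 124, 33, 68, 908] rect c [797.9 382.7] size [46.6 94.3] ang 0.2 z 28.7
37 [238, 133, 36, 74, 2535] rect c [460.8 363.6] size [ 47.1 102.3] ang 0.6 z 26.0
41 [182, 157, 37, 35, 605] rect c [381.9 357.9] size [49.1 50.9] ang 89.9 z 20.0
42 [411, 158, 38, 19, 345] rect c [703.6 368.6] size [50.1 24.1] ang 4.7 z 25.6
44 [424, 179, 47, 38, 527] rect c [729.2 329.7] size [72.7 37. ] ang 29.4 z 29.6
45 [490, 179, 22, 33, 398] rect c [826.2 319.1] size [34.2 61.3] ang 31.5 z 25.8
61 [222, 290, 42, 24, 528] rect c [439.5 145.1] size [66.7 33.4] ang 18.2 z 23.6
```

Request:
play_rows --pt "-0.4 6 -1 25 0" --pt "-0.4 0 0 35 0" --pt "-0.4 0 0 40 0" --pt "-0.4 0 0 20 0" --pt "-0.4 0 0 0 0" --newtons 25

```text
time_s: 3.15
tcp_pos: [0.4581, 0.3659, 0.0779]
eef_rot: [[-0.001, 1.0, -0.002], [1.0, 0.001, -0.001], [-0.001, -0.002, -1.0]]
force: [-0.2, -0.0, 0.0]
finger_gap: 0.703
finger_force: 0.0
```

Request:
play_rows --pt "-0.4 0 0 25 0" --pt "-0.4 0 0 20 0" --pt "-0.4 0 0 11 0" --pt "1 0 0 0 0" --pt "1 0 0 0 0" --pt "1 0 0 0 0" --pt "1 0 0 0 0" --newtons 25

```text
time_s: 4.03
tcp_pos: [0.4592, 0.3658, 0.0232]
eef_rot: [[0.0, 1.0, 0.001], [1.0, -0.0, 0.0], [0.0, 0.001, -1.0]]
force: [0.2, -0.3, -0.2]
finger_gap: 0.291
finger_force: 0.0
```

```bash
python3 look.py w2 18 35; python3 - <<'E'
from h import *
p,d=snapshot('top');cv2.imwrite('pics/t2.png',p)
w=cv2.imread('pics/w2.png')
a=cv2.resize(p[180:290,80:226],(531,400),interpolation=cv2.INTER_CUBIC)
cv2.imwrite('pics/c2.png',np.hstack([cv2.resize(w,(400,300)),cv2.resize(a,(398,300))]))
E
```

```text
tcp [459.2 365.8  23.2] yang -0.005460045306302419 gap 0.2913701436778938 ff 0.0 F [ 0.2 -0.3 -0.2] q [ 36.  27. 115.  -0.  38.  36.] t 4.025
1 [367, 0, 30, 48, 571] rect c [536.5 500.5] size [ 3.8 32.5] ang 29.3 z 28.0
9 [432, 25, 23, 63, 569] rect c [579.5 482.3] size [ 8.2 40.2] ang 26.1 z 30.8
12 [398, 41, 77, 188, 2153] rect c [583.8 422.5] size [ 16.6 150.8] ang 30.0 z 26.7
13 [493, 47, 19, 59, 522] rect c [630.4 476.4] size [17.4 44.6] ang 41.0 z 23.9
16 [466, 125, 20, 38, 394] rect c [613. 427.] size [10.3 26. ] ang 24.8 z 27.7
17 [225, 157, 67, 96, 5068] rect c [460.5 378.8] size [47.2 72.3] ang 0.6 z 26.0
19 [127, 200, 63, 45, 1096] rect c [379.4 367.1] size [50.5 30.3] ang 16.0 z 20.0
22 [234, 277, 46, 10, 443] rect c [459. 317.] size [36. 10.] ang 0.1 z 26.0
23 [83, 293, 51, 19, 885] rect c [332.4 291.7] size [47.2 16.6] ang 1.9 z 23.2
```

View pics/c2.png

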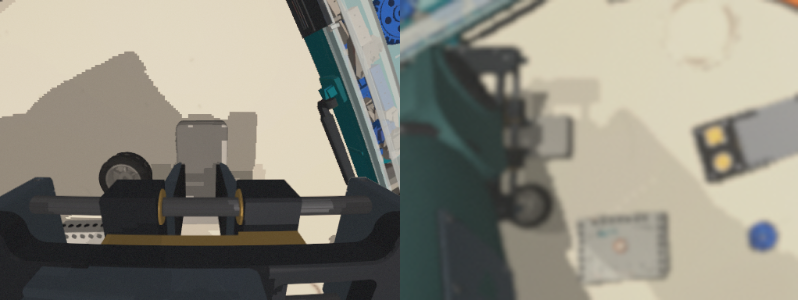

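Request:
play_rows --pt "1 0 0 0 0" --pt "1 0 0 0 0" --pt "1 0 0 0 0" --newtons 25

```text
time_s: 4.5
tcp_pos: [0.4589, 0.3657, 0.0227]
eef_rot: [[0.0, 1.0, -0.0], [1.0, -0.0, -0.0], [-0.0, -0.0, -1.0]]
force: [0.2, -0.7, 0.2]
finger_gap: 0.004
finger_force: 0.0
```

```bash
python3 look.py w3 18 35; python3 - <<'E'
from h import *
z=np.load('w3.npz');d=z['d'];s=dict(tcp_pos=z['tcp_pos'],eef_rot=z['eef_rot'])
for v in range(150,300,10):
    print(v,[(u,np.round(deproj('wrist',[(u,v)],[d[v,u]],s)[0]*1000).astype(int).tolist()) for u in (225,240,250,258,266,280)])
w=cv2.imread('pics/w3.png');cv2.imwrite('pics/c3.png',cv2.resize(w[100:384,100:420],(676,600)))
E
```

```text
tcp [458.9 365.7  22.7] yang -0.004031562355932185 gap 0.003953923343661651 ff 0.0 F [ 0.2 -0.7  0.2] q [ 36.  27. 115.  -0.  38.  36.] t 4.5
1 [368, 0, 31, 48, 573] rect c [536.6 500.5] size [ 4.  31.9] ang 30.0 z 28.3
8 [432, 25, 24, 64, 578] rect c [579.9 482.1] size [ 8.4 41.3] ang 25.2 z 30.8
10 [400, 41, 76, 188, 2181] rect c [584.  421.9] size [ 16.9 150.6] ang 29.9 z 26.7
11 [494, 46, 18, 56, 466] rect c [628.9 477.5] size [16.9 42.9] ang 41.1 z 23.9
13 [467, 124, 19, 39, 401] rect c [613.3 427.4] size [11.7 25.5] ang 22.3 z 27.7
14 [225, 157, 67, 73, 4000] rect c [460.3 388.2] size [47.2 53.6] ang 0.7 z 26.0
16 [127, 200, 63, 52, 1407] rect c [381.8 361.2] size [49.6 42.7] ang 2.2 z 19.9
19 [83, 293, 66, 14, 414] rect c [337.3 296.4] size [58.1 10.6] ang 6.6 z 22.0
150 [(225, [434, 418, 0]), (240, [446, 418, 0]), (250, [454, 418, 0]), (258, [460, 418, 0]), (266, [466, 418, 1]), (280, [477, 417, -1])]
160 [(225, [434, 410, 0]), (240, [447, 414, 25]), (250, [454, 413, 24]), (258, [460, 414, 26]), (266, [465, 414, 25]), (280, [475, 414, 25])]
170 [(225, [437, 406, 23]), (240, [
[... 1149 characters left out ...]
4, 403, 136]), (250, [456, 381, 94]), (258, [460, 381, 94]), (266, [462, 402, 133]), (280, [466, 404, 137])]
260 [(225, [450, 402, 140]), (240, [454, 402, 139]), (250, [457, 397, 132]), (258, [459, 398, 133]), (266, [462, 400, 137]), (280, [465, 403, 141])]
270 [(225, [450, 399, 140]), (240, [454, 399, 140]), (250, [457, 395, 134]), (258, [459, 395, 134]), (266, [462, 397, 137]), (280, [466, 398, 139])]
280 [(225, [449, 396, 140]), (240, [454, 395, 140]), (250, [456, 364, 93]), (258, [460, 364, 93]), (266, [462, 393, 137]), (280, [466, 395, 140])]
290 [(225, [449, 393, 141]), (240, [454, 392, 140]), (250, [455, 358, 93]), (258, [460, 358, 93]), (266, [462, 380, 123]), (280, [466, 392, 140])]
```

View pics/c3.png

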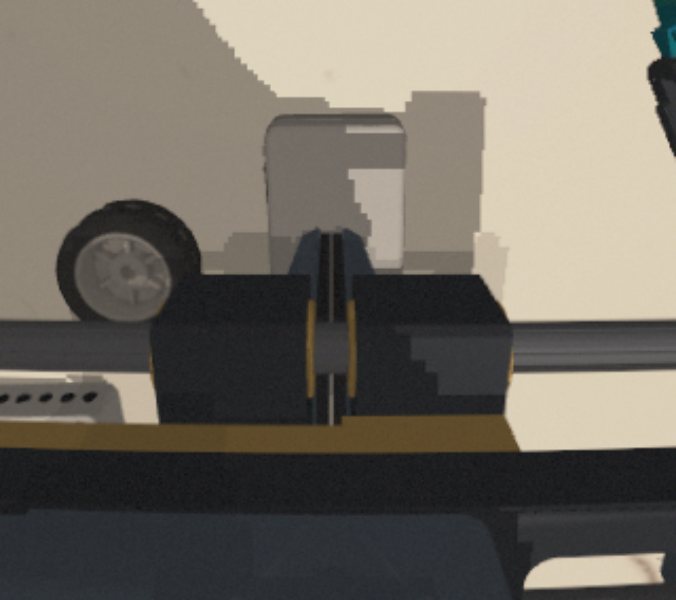

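```bash
python3 - <<'E'
from h import *
z=np.load('w3.npz');d=z['d'];s=dict(tcp_pos=z['tcp_pos'],eef_rot=z['eef_rot'])
for v in range(203,216):
    print(v,[np.round(deproj('wrist',[(u,v)],[d[v,u]],s)[0]*1000).astype(int).tolist() for u in (250,254,263,266)])
z=np.load('w1.npz');d=z['d'];s=dict(tcp_pos=z['tcp_pos'],eef_rot=z['eef_rot'])
# open fingers in w1: lowest z points near the tool
v,u=np.mgrid[0:384,0:512];P=deproj('wrist',np.c_[u.ravel(),v.ravel()],d.ravel(),s)
T=(P-s['tcp_pos'])@s['eef_rot']*1000
m=(d.ravel()>0)&(abs(T[:,1])<70)&(abs(T[:,0])<40)&(T[:,2]<100)
print('w1 tool z hist',np.percentile(T[m][:,2],[0,50,90,99,100]))
E
```

```text
203 [[454, 383, 26], [457, 383, 26], [464, 382, 26], [466, 382, 26]]
204 [[454, 382, 26], [457, 382, 26], [464, 381, 25], [459, 442, 209]]
205 [[454, 381, 26], [457, 381, 25], [464, 381, 26], [466, 381, 26]]
206 [[454, 380, 26], [457, 380, 26], [464, 380, 26], [466, 381, 27]]
207 [[454, 379, 25], [457, 379, 25], [464, 379, 26], [466, 379, 26]]
208 [[454, 383, 38], [457, 379, 27], [463, 383, 39], [466, 379, 26]]
209 [[454, 383, 40], [457, 378, 27], [463, 383, 40], [465, 383, 40]]
210 [[455, 383, 42], [457, 381, 37], [463, 383, 41], [465, 383, 43]]
211 [[455, 383, 43], [457, 381, 39], [463, 383, 44], [465, 383, 45]]
212 [[455, 383, 46], [457, 381, 41], [463, 383, 46], [465, 383, 46]]
213 [[455, 383, 48], [457, 381, 43], [463, 383, 47], [465, 383, 48]]
214 [[455, 383, 51], [457, 381, 45], [463, 383, 49], [465, 383, 49]]
215 [[455, 383, 51], [457, 381, 47], [463, 383, 51], [465, 383, 51]]
w1 tool z hist [-147.63724751 -128.43927602 -101.79115232  -29.69679273  -13.83071989]
```

The picture explains it: by depth the fingertips end about 15 mm behind the reported TCP (37 mm above the table now), not 17 mm ahead, so the fingers closed above the block. I'll open and go lower by what was measured, checking force.

Request:
play_rows --pt "-0.4 0 0 0 0" --pt "-0.4 0 0 0 0" --pt "-0.4 0 0 0 0" --pt "-0.4 0 0 0 0" --pt "-0.4 0 0 0 0" --pt "-0.4 0 0 0 0" --pt "-0.4 0 0 10 0" --pt "-0.4 0 0 8 0" --pt "-0.4 0 0 6 0" --pt "-0.4 0 0 0 0"

```text
time_s: 5.8
tcp_pos: [0.4586, 0.3654, -0.002]
eef_rot: [[0.0, 1.0, -0.001], [1.0, -0.0, -0.001], [-0.001, -0.001, -1.0]]
force: [0.2, -0.6, 0.6]
finger_gap: 0.701
finger_force: 0.0
```

Request:
play_rows --pt "-0.4 0 0 4 0" --pt "1 0 0 1 0" --pt "1 0 0 0 0" --pt "1 0 0 0 0" --pt "1 0 0 0 0" --pt "1 0 0 0 0" --newtons 25

```text
time_s: 6.55
tcp_pos: [0.4589, 0.3656, -0.0063]
eef_rot: [[0.0, 1.0, -0.0], [1.0, -0.0, -0.0], [-0.0, -0.0, -1.0]]
force: [-0.3, -0.8, -1.7]
finger_gap: 0.527
finger_force: 25.0
```

Request:
play_rows --pt "1 0 0 -20 0" --pt "1 0 0 -40 -8" --pt "1 0 0 -50 -8.3" --pt "1 -45 -8 0 0" --pt "1 -45 -8 0 0" --pt "1 -45 -8 0 0" --pt "1 -45 -8 0 0" --pt "1 -45 -8 0 0" --pt "1 -45 -8 0 0" --pt "1 -45 -8 0 0"

```text
time_s: 7.8
tcp_pos: [0.4939, 0.0462, 0.1051]
eef_rot: [[-0.281, 0.96, 0.001], [0.96, 0.281, 0.0], [-0.0, 0.001, -1.0]]
force: [0.9, 0.1, -1.6]
finger_gap: 0.526
finger_force: 25.0
```

Request:
play_rows --pt "1 -45 -8 0 0" --pt "1 -45 -8 0 0" --pt "1 -45 -8 0 0" --pt "1 0 0 0 0"

```text
time_s: 8.3
tcp_pos: [0.509, -0.0911, 0.1051]
eef_rot: [[-0.278, 0.961, 0.002], [0.961, 0.278, -0.001], [-0.001, 0.001, -1.0]]
force: [-0.1, 1.0, -1.4]
finger_gap: 0.525
finger_force: 25.0
```

```bash
python3 look.py w4 15 30
```

```text
tcp [509.  -91.1 105.1] yang 16.12030796425156 gap 0.5248267346881973 ff 24.997446835041046 F [-0.1  1.  -1.4] q [-13.  13. 123.  -0.  44. -29.] t 8.3
1 [364, 41, 107, 111, 5459] rect c [633.5  46.5] size [104.2  49. ] ang 66.0 z 26.0
2 [286, 53, 7, 66, 342] rect c [510.   19.9] size [ 5.6 60.4] ang 17.9 z 18.6
3 [221, 54, 8, 66, 344] rect c [450.3   1.6] size [ 5.1 60.2] ang 17.2 z 18.7
```

View pics/w4.png

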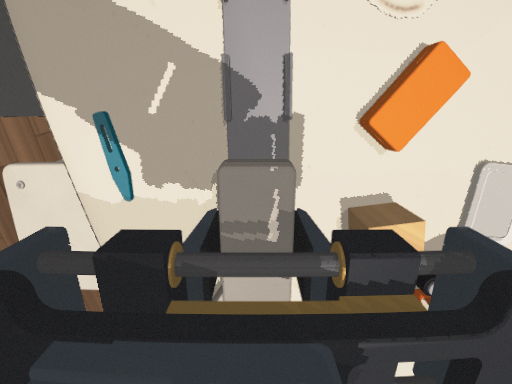

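```bash
python3 look.py w5 15 24;python3 look.py w5 15 24; python3 - <<'E'
from h import *
for n in('w4','w5'):
    z=np.load(n+'.npz');d=z['d'];s=dict(tcp_pos=z['tcp_pos'],eef_rot=z['eef_rot'])
    v,u=np.mgrid[0:384,0:512];P=deproj('wrist',np.c_[u.ravel(),v.ravel()],d.ravel(),s)
    T=(P-s['tcp_pos'])@s['eef_rot']*1000
    z_=P[:,2]*1000
    m=(d.ravel()>0)&(z_>14)&(z_<26)&(abs(T[:,1])<60)&(T[:,0]<160)&(T[:,0]>50)
    for sg in(-1,1):
        q=T[m&(T[:,1]*sg>0)]; r=cv2.minAreaRect(q[:,:2].astype(np.float32)); f=np.polyfit(q[:,0],q[:,1],1)
        print(n,sg,'xrange',q[:,0].min(),q[:,0].max(),'ymed',np.median(q[:,1]),'slope deg',np.degrees(np.arctan(f[0])),len(q))
    # held block in view: top at tool z?
    b=(d.ravel()>0)&(z_>80)&(z_<150)&(abs(T[:,1])<22)&(T[:,0]>25)
    q=T[b]; print('held',len(q),q[:,0].max(),q[:,1].min(),q[:,1].max(),np.median(q[:,2]))
E
```

```text
tcp [508.7 -89.8 104.8] yang 16.16536398732473 gap 0.5258633175011863 ff 24.99758541584015 F [-0.3 -0.1 -2.8] q [-13.  13. 123.   0.  44. -29.] t 8.35
3 [286, 54, 7, 67, 365] rect c [509.8  19.8] size [ 5.7 61.4] ang 17.8 z 18.6
tcp [508.4 -88.9 104.6] yang 16.230983921446693 gap 0.5226896526688953 ff 24.997833967208862 F [-1.   0.2 -2. ] q [-13.  13. 123.   0.  44. -29.] t 8.4
2 [287, 55, 6, 67, 349] rect c [510.1  20. ] size [ 4.9 61.4] ang 17.7 z 18.5
3 [222, 56, 8, 67, 365] rect c [450.7   1.6] size [ 5.5 61.3] ang 17.4 z 18.5
w4 -1 xrange 75.32967378666486 136.0720491927675 ymed -30.121197611948705 slope deg -1.2665582290356727 405
w4 1 xrange 76.278683066117 136.9769462820889 ymed 31.123296658561635 slope deg -1.887926887352067 402
held 3377 49.95165644060247 -21.971324520707615 21.99363175767662 -32.218785302613085
w5 -1 xrange 72.40917043451056 133.7221769417799 ymed -29.92706823072877 slope deg -1.073599828660354 409
w5 1 xrange 73.3502034865016 134.7525701425518 ymed 31.48401118506943 slope deg -1.7183853894395242 405
held 3377 50.06011163767108 -21.929651725219436 21.99784680352344 -32.21781119114433
```

Request:
play_rows --pt "1 0 0 0 -1" --pt "1 40 0.5 0 0" --pt "1 40 0.5 0 0" --pt "1 40 0.8 0 0" --pt "1 41.6 0.8 20 0" --pt "1 0 0 35 0" --pt "1 0 0 20 0" --pt "1 0 0 0 0"

```text
time_s: 9.45
tcp_pos: [0.4616, 0.067, 0.0278]
eef_rot: [[-0.299, 0.954, -0.003], [0.954, 0.299, -0.0], [0.001, -0.003, -1.0]]
force: [0.5, -0.4, -2.2]
finger_gap: 0.523
finger_force: 25.0
```

```bash
cat > tl.py <<'E'
from h import *
import sys
n=sys.argv[1];z=np.load(n+'.npz');d=z['d'];s=dict(tcp_pos=z['tcp_pos'],eef_rot=z['eef_rot'])
v,u=np.mgrid[0:384,0:512];P=deproj('wrist',np.c_[u.ravel(),v.ravel()],d.ravel(),s)
T=(P-s['tcp_pos'])@s['eef_rot']*1000;z_=P[:,2]*1000;ok=d.ravel()>0
def line(nm,m):
    q=T[m]
    if len(q)>20: print(nm,len(q),'x',np.percentile(q[:,0],[1,99]).round(1),'y',np.percentile(q[:,1],[1,99]).round(1),'z',np.median(z_[m]).round(1),'rect',[np.round(a,1) for a in cv2.minAreaRect(q[:,:2].astype(np.float32))])
line('terminal',ok&(z_>22)&(z_<25.3)&(abs(T[:,1])<60)&(T[:,0]>20)&(T[:,0]<140))
img=cv2.imread(f'pics/{n}.png').reshape(-1,3).astype(int)
y=ok&(z_>23)&(z_<30)&(img[:,2]-img[:,0]>50)&(abs(T[:,1])<45)&(T[:,0]>20)&(T[:,0]<140)
line('padL',y&(T[:,1]<0));line('padR',y&(T[:,1]>0))
E
python3 look.py w6 15 24; python3 tl.py w6
```

```text
tcp [461.6  67.   27.8] yang 17.39885152976439 gap 0.5229025325781298 ff 24.997682869434357 F [ 0.5 -0.4 -2.2] q [  5.  18. 129.  -0.  33. -12.] t 9.45
terminal 5284 x [51.9 95.9] y [-30.3  33.8] z 23.9 rect [array([73.6,  1.9]), array([45.1, 65.9]), np.float64(0.0)]
padL 410 x [66.8 81.5] y [-21.2  -6.7] z 25.8 rect [array([ 74.1, -14.2]), array([14.7, 15.2]), np.float64(0.4)]
padR 574 x [66.1 81.5] y [ 9.8 25.8] z 25.7 rect [array([66.3, 17.3]), array([31.7, 17.2]), np.float64(4.8)]
```

View pics/w6.png

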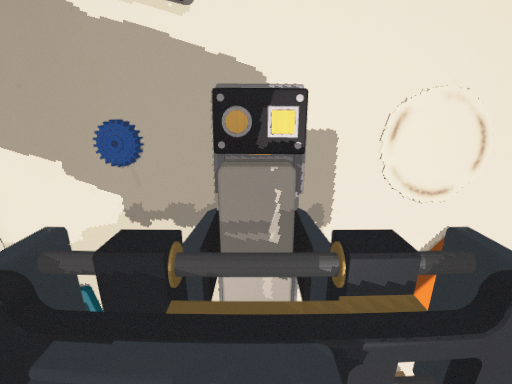

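Request:
play_rows --pt "1 -1.5 0.4 0 0" --pt "1 0 0 0 0" --pt "1 0 0 10 0" --pt "1 0 0 8 0" --pt "1 0 0 6 0" --pt "1 0 0 3 0" --pt "1 0 0 0 0"

```text
time_s: 10.38
tcp_pos: [0.4635, 0.0651, 0.0015]
eef_rot: [[-0.297, 0.955, -0.001], [0.955, 0.297, -0.0], [0.0, -0.001, -1.0]]
force: [-0.7, 0.4, -2.3]
finger_gap: 0.525
finger_force: 25.0
```

Request:
play_rows --pt "1 0 0 2 0" --pt "1 0 0 1.5 0" --pt "1 0 0 0 0" --pt "-0.4 0 0 0 0" --pt "-0.4 0 0 0 0" --pt "-0.4 0 0 0 0"

```text
time_s: 11.12
tcp_pos: [0.4638, 0.0651, -0.0017]
eef_rot: [[-0.297, 0.955, 0.0], [0.955, 0.297, 0.0], [-0.0, 0.0, -1.0]]
force: [1.2, -0.1, 0.5]
finger_gap: 0.702
finger_force: 0.0
```

Request:
play_rows --pt "-0.4 0 0 -12 0" --pt "-0.4 0 0 -40 0" --pt "-0.4 0 0 -40 8" --pt "-1 0 0 -40 8.5" --pt "-1 0 0 -40 8.5" --pt "-1 0 0 0 8.5" --pt "-1 -39 20 0 0" --pt "-1 -39 20 0 0" --pt "-1 -39 20 0 0" --pt "-1 -39 20 0 0"

```text
time_s: 12.38
tcp_pos: [0.497, -0.1085, 0.1712]
eef_rot: [[0.279, 0.96, 0.001], [0.96, -0.279, -0.0], [0.0, 0.001, -1.0]]
force: [0.1, 0.4, 0.4]
finger_gap: 1.001
finger_force: 0.0
```

Request:
play_rows --pt "-1 -39 20 0 0" --pt "-1 -39 20 0 0" --pt "-1 -39 21 0 0" --pt "-1 0 0 0 0" --pt "-1 0 0 0 0"

```text
time_s: 13.0
tcp_pos: [0.5225, -0.2361, 0.1706]
eef_rot: [[0.279, 0.96, -0.0], [0.96, -0.279, 0.0], [0.0, -0.0, -1.0]]
force: [0.8, 1.2, -0.5]
finger_gap: 0.998
finger_force: 0.0
```

```bash
python3 look.py w7 18 35; python3 - <<'E'
from h import *
p,d=snapshot('top');a=p[170:280,160:360]
w=cv2.imread('pics/w7.png')
cv2.imwrite('pics/c7.png',np.vstack([cv2.resize(w,(533,400)),cv2.resize(a,(533,200),interpolation=cv2.INTER_CUBIC)][:2]))
E
```

```text
tcp [ 522.5 -236.1  170.6] yang -16.22855100477623 gap 0.9982602585756938 ff 0.0 F [ 0.8  1.2 -0.5] q [-27.  13. 115.   0.  52. -10.] t 13.0
1 [409, 15, 17, 54, 397] rect c [ 749.4 -130.5] size [62.9 15. ] ang 66.8 z 28.3
8 [238, 139, 38, 80, 2880] rect c [ 522.5 -237.3] size [103.4  46.9] ang 74.8 z 26.1
```

View pics/c7.png

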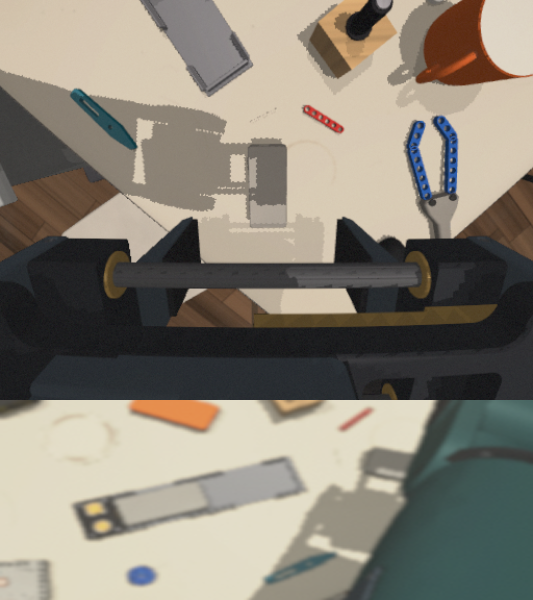

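Request:
play_rows --pt "-1 -1 0 40 -1" --pt "-1 0 0 45 0" --pt "-1 0 0 45 0" --pt "-1 0 0 27 0" --pt "-1 0 0 13 0" --pt "1 0 0 6.5 0" --pt "1 0 0 0 0" --pt "1 0 0 0 0" --pt "1 0 0 0 0" --pt "1 0 0 0 0"

```text
time_s: 14.35
tcp_pos: [0.5228, -0.2376, -0.0058]
eef_rot: [[0.262, 0.965, 0.001], [0.965, -0.262, -0.0], [-0.0, 0.001, -1.0]]
force: [-1.3, 0.8, 5.2]
finger_gap: 0.52
finger_force: 25.0
```

Request:
play_rows --pt "1 0 0 0 0" --pt "1 0 0 0 0" --pt "1 0 0 0 0"

```text
time_s: 14.72
tcp_pos: [0.5228, -0.2375, -0.0058]
eef_rot: [[0.262, 0.965, 0.0], [0.965, -0.262, -0.0], [-0.0, 0.0, -1.0]]
force: [-0.7, 0.8, 7.7]
finger_gap: 0.526
finger_force: 25.0
```

Request:
play_rows --pt "1 0 0 -15 0" --pt "1 0 0 -35 -8" --pt "1 0 0 -25 -8" --pt "1 0 0 0 -8.2" --pt "1 0 0 0 -8.2" --pt "1 39 6.7 0 0" --pt "1 39 6.7 0 0" --pt "1 39 6.7 0 0" --pt "1 39 6.7 0 0" --pt "1 39 6.7 0 0"

```text
time_s: 15.98
tcp_pos: [0.4968, -0.0401, 0.0696]
eef_rot: [[-0.295, 0.955, 0.001], [0.955, 0.295, -0.0], [-0.0, 0.001, -1.0]]
force: [0.1, 0.8, -2.0]
finger_gap: 0.527
finger_force: 25.0
```

Request:
play_rows --pt "1 0 0 25 0" --pt "1 0 0 15 0" --pt "1 0 0 0 0" --pt "1 0 0 0 0"

```text
time_s: 16.48
tcp_pos: [0.4973, -0.0416, 0.0292]
eef_rot: [[-0.295, 0.956, 0.0], [0.956, 0.295, -0.0], [-0.0, 0.0, -1.0]]
force: [0.2, -1.2, -0.3]
finger_gap: 0.523
finger_force: 25.0
```

```bash
python3 look.py w8 28 33; sed -i 's/T\[:,0\]<140/T[:,0]<215/g;s/T\[:,0\]>20/T[:,0]>140/g' tl.py; python3 tl.py w8
python3 - <<'E'
from h import *
z=np.load('w8.npz');d=z['d'];s=dict(tcp_pos=z['tcp_pos'],eef_rot=z['eef_rot'])
v,u=np.mgrid[0:384,0:512];P=deproj('wrist',np.c_[u.ravel(),v.ravel()],d.ravel(),s)
T=(P-s['tcp_pos'])@s['eef_rot']*1000;z_=P[:,2]*1000;ok=d.ravel()>0
m=ok&(z_>45)&(z_<75)&(abs(T[:,1])<23)&(T[:,0]>25); q=T[m]; print('held',q[:,0].max(),q[:,1].min(),q[:,1].max(),np.median(q[:,2]))
m=ok&(z_>27)&(z_<33)&(abs(T[:,1])<30)&(T[:,0]>45)&(T[:,0]<170); q=T[m]; print('b1',len(q),q[:,0].min(),q[:,0].max(),cv2.minAreaRect(q[:,:2].astype(np.float32)),np.median(z_[m]))
E
```

```text
tcp [497.3 -41.6  29.2] yang 17.154321727114258 gap 0.5225946688764521 ff 24.97638612985611 F [ 0.2 -1.2 -0.3] q [ -7.  20. 125.  -0.  34. -25.] t 16.475
1 [218, 0, 75, 145, 10251] rect c [466.   56.9] size [47.3 89.7] ang 17.7 z 30.1
held 52.4207858387418 -22.990130328272446 22.9832860261265 -31.740432176491918
b1 10330 58.62196965172747 148.796774377845 ((103.72864532470703, -0.8974018096923828), (47.75437545776367, 90.18596649169922), 89.9315185546875) 30.105974857084398
```

Request:
play_rows --pt "1 0 -0.4 10 0" --pt "1 0 0 8 0" --pt "1 0 0 6 0" --pt "1 0 0 4 0" --pt "1 0 0 2.5 0" --pt "1 0 0 0 0"

```text
time_s: 17.27
tcp_pos: [0.4966, -0.0414, -0.0018]
eef_rot: [[-0.296, 0.955, 0.0], [0.955, 0.296, -0.0], [-0.0, 0.0, -1.0]]
force: [-0.4, -0.4, -0.6]
finger_gap: 0.525
finger_force: 25.0
```

Request:
play_rows --pt "-0.4 0 0 0 0" --pt "-0.4 0 0 0 0" --pt "-0.4 0 0 0 0" --pt "-0.4 0 0 -12 0" --pt "-0.4 0 0 -40 0" --pt "-0.4 0 0 -50 0" --pt "-0.4 0 0 -50 0" --pt "-0.3 -34 43 0 0" --pt "-0.3 -34 43 0 0" --pt "-0.3 -34 43 0 0"

```text
time_s: 18.52
tcp_pos: [0.6516, -0.1013, 0.1516]
eef_rot: [[-0.296, 0.955, 0.001], [0.955, 0.296, -0.0], [-0.001, 0.001, -1.0]]
force: [-0.6, -0.2, -0.3]
finger_gap: 0.645
finger_force: 0.0
```

Request:
play_rows --pt "-0.3 0 0 0 0" --pt "-0.3 0 0 0 0"

```text
time_s: 18.77
tcp_pos: [0.6491, -0.1005, 0.1503]
eef_rot: [[-0.295, 0.955, -0.001], [0.955, 0.295, 0.0], [0.0, -0.001, -1.0]]
force: [-0.4, -0.2, -0.3]
finger_gap: 0.653
finger_force: 0.0
```

```bash
python3 look.py w9 53 65; python3 - <<'E'
from h import *
z=np.load('w9.npz');d=z['d'];s=dict(tcp_pos=z['tcp_pos'],eef_rot=z['eef_rot'])
v,u=np.mgrid[0:384,0:512];P=deproj('wrist',np.c_[u.ravel(),v.ravel()],d.ravel(),s)*1000
T=(P-s['tcp_pos']*1000)@s['eef_rot'];ok=d.ravel()>0
m=ok&(P[:,2]>55)&(P[:,2]<63)&(abs(P[:,0]-651)<60)&(abs(P[:,1]+100)<60);print('stand top',m.sum(),cv2.minAreaRect(P[m][:,:2].astype(np.float32)))
m=ok&(P[:,2]>119)&(P[:,2]<127)&(abs(P[:,0]-651)<25)&(abs(P[:,1]+100)<25);q=P[m];print('top',m.sum(),q.min(0),q.max(0),np.median(q,0))
for a in range(62,122,6):
    m=ok&(P[:,2]>a)&(P[:,2]<a+6)&(abs(P[:,0]-651)<25)&(abs(P[:,1]+100)<25);q=P[m]
    if len(q)>5:print(a,len(q),'x',q[:,0].min(),q[:,0].max(),'y',q[:,1].min(),q[:,1].max())
w=cv2.imread('pics/w9.png');t,dd=snapshot('top');t=t[170:280,160:360]
cv2.imwrite('pics/c9.png',np.vstack([cv2.resize(w,(400,300)),cv2.resize(t,(400,220),interpolation=cv2.INTER_CUBIC)]))
E
```

```text
tcp [ 649.1 -100.5  150.3] yang 17.185871261896306 gap 0.6529042974919359 ff 0.0 F [-0.4 -0.2 -0.3] q [-11.  21. 106.   0.  53. -28.] t 18.775
1 [440, 0, 31, 227, 4379] rect c [829.6  32.3] size [ 23.1 242.1] ang 30.3 z 60.1
2 [429, 34, 12, 47, 325] rect c [778.8  83.1] size [ 8.6 43.3] ang 30.3 z 57.7
3 [233, 163, 57, 55, 2081] rect c [654.3 -99.2] size [56.1 56.5] ang 23.0 z 59.8
stand top 1963 ((654.341552734375, -99.18031311035156), (56.12394332885742, 56.52699661254883), 22.971967697143555)
top 264 [ 645.9748592  -107.4158229   119.03147844] [662.38716236 -90.7437029  124.54451349] [653.83688085 -98.14280304 121.61654659]
62 166 x 641.9913967709416 667.070557072083 y -108.08521167107477 -86.33947412620225
68 24 x 645.4467829612984 661.5174194585943 y -101.9313957704607 -90.04726216525216
74 26 x 645.6781694723071 659.6864113643998 y -98.37686739514074 -90.3405004252989
80 25 x 645.6578949665542 660.7337025975459 y -98.63182022120455 -90.42712230778885
86 29 x 645.6304809069075 659.9209458543262 y -101.34099259639099 -90.18089519685662
92 32 x 645.6455765275756 661.6357020570083 y -101.25341572524441 -90.30307004716501
98 28 x 645.5999250711686 660.6891176615809 y -100.58161493457499 -90.23976238500614
104 40 x 645.2456055868164 661.677865790209 y -100.49823230357507 -89.93047836294876
110 37 x 645.4115908789402 660.9508128307261 y -100.47878037997883 -89.86004407756923
116 196 x 645.6134550271709 662.9100476583114 y -107.76725744403076 -90.30701618297493
```

View pics/c9.png

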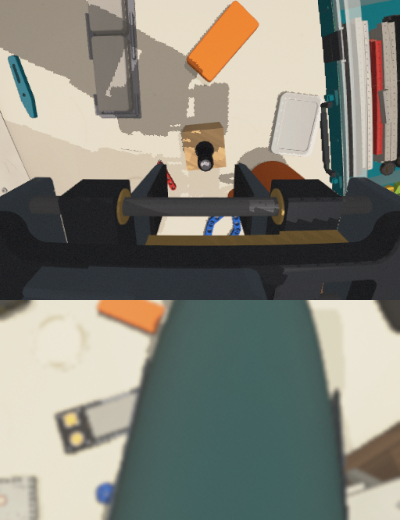

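```bash
python3 - <<'E'
from h import *
d=np.load('top0.npy');v,u=np.mgrid[0:384,0:512];P=deproj('top',np.c_[u.ravel(),v.ravel()],d.ravel())*1000
a=np.radians(107.2);q=P[:,:2]-[654.2,-99.1];T=np.c_[q@[np.cos(a),np.sin(a)],q@[np.sin(a),-np.cos(a)]]
m=(P[:,2]>55)&(d.ravel()>0)&(abs(T[:,0])<60)&(abs(T[:,1])<170)
for b in range(-170,170,10):
    k=m&(T[:,1]>=b)&(T[:,1]<b+10)
    if k.any():print(b,k.sum(),'x',T[k][:,0].min().round(),T[k][:,0].max().round(),'z',P[k][:,2].max().round())
E
```

```text
-40 1 x 8.0 8.0 z 61.0
-30 53 x -31.0 25.0 z 66.0
-20 58 x -31.0 25.0 z 108.0
-10 75 x -30.0 25.0 z 126.0
0 43 x -28.0 27.0 z 126.0
10 40 x -28.0 28.0 z 64.0
20 35 x -27.0 28.0 z 64.0
70 23 x -60.0 -49.0 z 103.0
80 37 x -59.0 -40.0 z 108.0
90 38 x -60.0 -35.0 z 106.0
100 37 x -60.0 -33.0 z 109.0
110 33 x -59.0 -32.0 z 105.0
120 30 x -59.0 -34.0 z 106.0
130 26 x -60.0 -35.0 z 107.0
140 16 x -60.0 -41.0 z 104.0
150 5 x -59.0 -52.0 z 106.0
```

Request:
play_rows --pt "-0.3 0 5.3 0 0" --pt "-0.3 0 0 25 0" --pt "-0.3 0 0 30 0" --pt "-0.3 0 0 25 0" --pt "-0.3 0 0 12 0" --pt "1 0 0 0 0" --pt "1 0 0 0 0" --pt "1 0 0 0 0" --pt "1 0 0 0 0" --pt "1 0 0 0 0" --newtons 40

```text
time_s: 20.12
tcp_pos: [0.6552, -0.0991, 0.0586]
eef_rot: [[-0.296, 0.955, 0.0], [0.955, 0.296, -0.0], [-0.0, 0.0, -1.0]]
force: [-0.8, -0.1, 4.1]
finger_gap: 0.188
finger_force: 40.0
```

Request:
play_rows --pt "1 0 0 0 0" --pt "1 0 0 0 0" --pt "1 0 0 0 0"

```text
time_s: 20.5
tcp_pos: [0.6552, -0.0991, 0.0586]
eef_rot: [[-0.296, 0.955, 0.0], [0.955, 0.296, -0.0], [-0.0, 0.0, -1.0]]
force: [-2.4, -0.4, 5.8]
finger_gap: 0.192
finger_force: 40.0
```

Request:
play_rows --pt "1 0 0 -10 0" --pt "1 0 0 -20 0" --pt "1 0 0 -30 0" --pt "1 0 0 -30 0" --pt "1 36 -19 0 0" --pt "1 36 -19 0 0" --pt "1 36 -19 0 0" --pt "1 36 -19 0 0" --pt "1 36 -19 0 0" --pt "1 36 -19 0 0"

```text
time_s: 21.75
tcp_pos: [0.4816, 0.0744, 0.1495]
eef_rot: [[-0.295, 0.955, 0.001], [0.955, 0.295, 0.0], [-0.0, 0.001, -1.0]]
force: [-0.0, 0.6, -0.7]
finger_gap: 0.189
finger_force: 40.0
```

Request:
play_rows --pt "1 34 -18 0 0" --pt "1 0 0 0 0" --pt "1 0 0 0 0"

```text
time_s: 22.12
tcp_pos: [0.4559, 0.1007, 0.1492]
eef_rot: [[-0.296, 0.955, 0.002], [0.955, 0.296, 0.0], [-0.0, 0.002, -1.0]]
force: [0.8, -0.0, -0.3]
finger_gap: 0.189
finger_force: 40.0
```

```bash
python3 look.py w10 22 35; sed -i 's/T\[:,0\]<215/T[:,0]<140/g;s/T\[:,0\]>140/T[:,0]>-20/g' tl.py; python3 tl.py w10
python3 - <<'E'
from h import *
z=np.load('w10.npz');d=z['d'];s=dict(tcp_pos=z['tcp_pos'],eef_rot=z['eef_rot'])
v,u=np.mgrid[0:384,0:512];P=deproj('wrist',np.c_[u.ravel(),v.ravel()],d.ravel(),s)
T=(P-s['tcp_pos'])@s['eef_rot']*1000;ok=d.ravel()>0
for a in range(-70,60,10):
    m=ok&(T[:,2]>a)&(T[:,2]<a+10)&(abs(T[:,1])<15)&(abs(T[:,0])<30);q=T[m]
    if len(q)>3:print(a,len(q),'x',q[:,0].min().round(1),q[:,0].max().round(1),'y',q[:,1].min().round(1),q[:,1].max().round(1))
w=cv2.imread('pics/w10.png');t,dd=snapshot('top')
cv2.imwrite('pics/c10.png',np.vstack([cv2.resize(w[40:300,100:420],(640,520))]))
E
```

```text
tcp [455.9 100.7 149.2] yang 17.21833077397374 gap 0.18933575592141977 ff 39.995078444480896 F [ 0.8 -0.  -0.3] q [ 10.   5. 127.  -0.  48.  -8.] t 22.125
1 [148, 0, 79, 76, 3824] rect c [334.  238.2] size [72.1 78.5] ang 3.4 z 23.4
2 [467, 0, 20, 87, 699] rect c [640.  324.9] size [17.6 93.6] ang 29.3 z 28.9
7 [440, 90, 9, 59, 397] rect c [639.4 238.1] size [ 5.4 66.1] ang 26.7 z 28.7
12 [226, 131, 57, 39, 2106] rect c [441.7 137.8] size [65.6 44.4] ang 17.2 z 24.0
15 [234, 173, 40, 39, 1340] rect c [455.7  90.2] size [47.  46.5] ang 17.4 z 29.9
21 [365, 223, 47, 29, 863] rect c [645.7  72.8] size [46.1 48. ] ang 64.7 z 25.9
23 [241, 277, 31, 24, 688] rect c [498.  -36.4] size [40.8 37.9] ang 16.4 z 29.9
terminal 2001 x [ 13.1 138.6] y [-58.3  29.4] z 23.8 rect [array([ 78.3, -11.9]), array([ 72.4, 140.9]), np.float64(76.8)]
padL 137 x [33.4 47.3] y [-26.1 -12.2] z 25.7 rect [array([ 40.3, -19.1]), array([13.9, 14. ]), np.float64(0.3)]
padR 194 x [32.1 47.3] y [ 5.2 20.4] z 25.8 rect [array([39.7, 12.8]), array([15.2, 15.3]), np.float64(89.9)]
-70 418 x -16.8 17.7 y -14.9 15.0
-60 474 x -16.0 17.8 y -15.0 14.9
-50 392 x 1.1 17.8 y -15.0 15.0
-40 366 x 0.6 17.8 y -15.0 15.0
-30 299 x -0.1 17.7 y -15.0 14.8
-20 185 x 1.6 17.5 y -14.7 14.7
-10 258 x -0.1 12.9 y -9.4 9.0
10 5 x 5.3 6.3 y -3.0 2.7
20 43 x 2.2 6.3 y -5.7 4.5
30 38 x 0.1 6.3 y -5.8 5.6
```

View pics/c10.png

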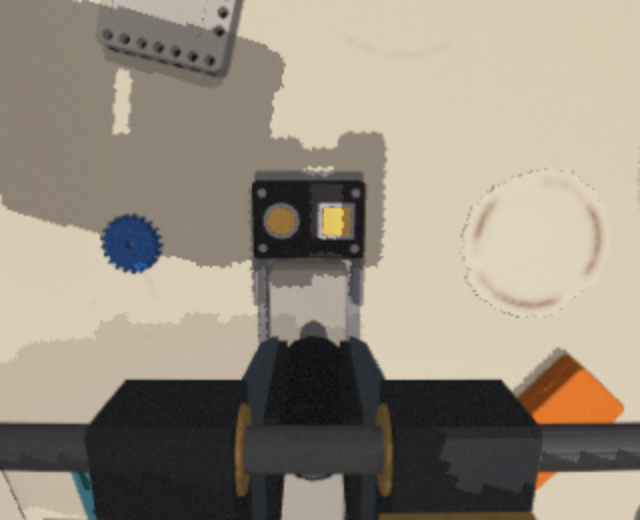

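Request:
play_rows --pt "1 20 -9.5 0 0" --pt "1 20.1 -9.6 0 0" --pt "1 0 0 20 0" --pt "1 0 0 25 0" --pt "1 0 0 15 0" --pt "1 0 0 4 0" --pt "1 0 0 0 0" --pt "1 0 0 0 0" --pt "1 0 0 0 0"

```text
time_s: 23.35
tcp_pos: [0.4253, 0.1335, 0.0848]
eef_rot: [[-0.296, 0.955, 0.001], [0.955, 0.296, 0.0], [-0.0, 0.001, -1.0]]
force: [0.3, -0.4, -1.3]
finger_gap: 0.189
finger_force: 40.0
```

```bash
python3 look.py w11 22 35; python3 tl.py w11
python3 - <<'E'
from h import *
z=np.load('w11.npz');d=z['d'];s=dict(tcp_pos=z['tcp_pos'],eef_rot=z['eef_rot'])
v,u=np.mgrid[0:384,0:512];P=deproj('wrist',np.c_[u.ravel(),v.ravel()],d.ravel(),s)
T=(P-s['tcp_pos'])@s['eef_rot']*1000;ok=d.ravel()>0
for a in range(-20,60,5):
    m=ok&(T[:,2]>a)&(T[:,2]<a+5)&(abs(T[:,1])<15)&(abs(T[:,0])<30);q=T[m]
    if len(q)>3:print(a,len(q),'x',q[:,0].max().round(1),'y',q[:,1].min().round(1),q[:,1].max().round(1))
f=[]
for i in range(8):
    snapshot('top');x=sense();f.append(np.r_[x['force'],np.array(x['tcp_pos'])*1000])
print(np.mean(f,0).round(2),np.std(f,0).round(2))
w=cv2.imread('pics/w11.png')
cv2.imwrite('pics/c11.png',cv2.resize(w[120:260,170:340],(728,600),interpolation=cv2.INTER_CUBIC))
E
```

```text
tcp [425.3 133.5  84.8] yang 17.19509718429662 gap 0.18890037180629712 ff 39.995115995407104 F [ 0.3 -0.4 -1.3] q [ 14.  10. 131.  -0.  39.  -3.] t 23.35
1 [145, 0, 102, 112, 7483] rect c [333.2 246.2] size [71.4 94.4] ang 2.8 z 23.4
3 [491, 127, 18, 70, 716] rect c [639.2 239.3] size [10.5 67.8] ang 20.2 z 28.6
5 [240, 177, 69, 44, 2333] rect c [441.3 138.5] size [65.7 44. ] ang 16.9 z 24.0
7 [250, 277, 23, 24, 501] rect c [457.9  41.3] size [24.8 29.1] ang 22.3 z 29.9
8 [395, 279, 39, 33, 723] rect c [626.8  77.7] size [38.9 40.6] ang 16.3 z 25.9
terminal 4336 x [-17.6 139. ] y [-59.4  48.5] z 23.6 rect [array([59. , -7.4]), array([ 71.6, 190.1]), np.float64(65.8)]
padL 51 x [-2.3 72.1] y [-25.5  -0.6] z 25.9 rect [array([ 68.3, -21.7]), array([  8. , 144.7]), np.float64(74.6)]
padR 342 x [-8.6  7.1] y [ 0.4 40.2] z 25.8 rect [array([-0.4, 20.3]), array([16.5, 40.2]), np.float64(1.1)]
-20 116 x 17.6 y -14.6 14.7
-15 65 x 17.1 y -13.4 13.1
-10 152 x 13.1 y -9.3 9.0
-5 108 x 13.2 y -9.3 9.0
15 4 x 6.4 y -3.0 2.7
20 22 x 6.2 y -5.6 4.4
25 24 x 6.0 y -5.7 4.5
30 23 x 6.1 y -5.8 5.5
35 13 x 6.0 y -5.0 5.6
55 203 x 21.3 y -14.1 15.0
[ 3.0000e-02 -5.0000e-02 -7.2000e-01  4.2499e+02  1.3343e+02  8.4380e+01] [0.29 0.61 0.27 0.09 0.02 0.12]
```

View pics/c11.png

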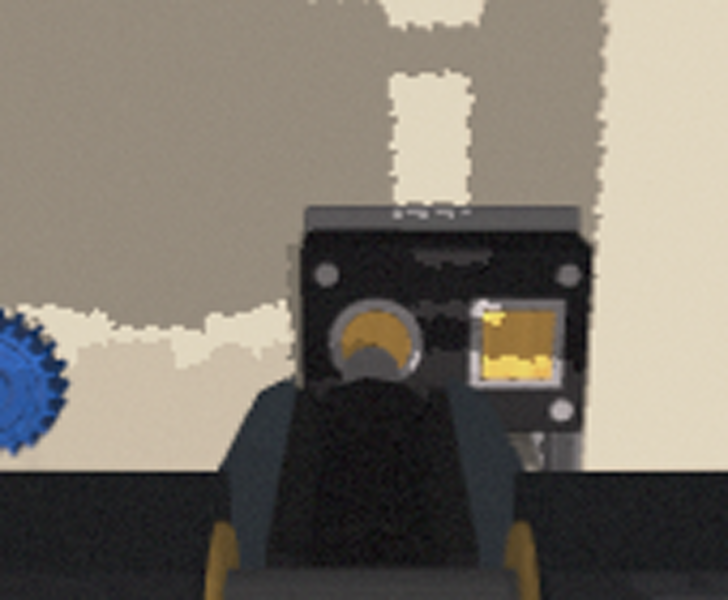

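Request:
play_rows --pt "1 0 0.8 2 0" --pt "1 0 0 3 0" --pt "1 0 0 2 0" --pt "1 0 0 1 0" --pt "1 0 0 1 0" --pt "1 0 0 0 0" --pt "1 0 0 0 0"

```text
time_s: 24.68
tcp_pos: [0.4257, 0.1337, 0.0753]
eef_rot: [[-0.296, 0.955, 0.0], [0.955, 0.296, 0.0], [-0.0, 0.0, -1.0]]
force: [0.1, 0.6, 1.6]
finger_gap: 0.193
finger_force: 40.0
```

```bash
cat > f.py <<'E'
from h import *
f=[]
for i in range(10):
    snapshot('top');x=sense();f.append(np.r_[x['force'],np.array(x['tcp_pos'])*1000])
print(np.mean(f,0).round(2),np.std(f,0).round(2),x['time_s'])
E
python3 f.py
```

```text
[-7.0000e-02 -1.0000e-01  1.2200e+00  4.2571e+02  1.3365e+02  7.5270e+01] [0.39 0.42 0.32 0.01 0.01 0.02] 25.175
```

Request:
play_rows --pt "1 0 0 1 0" --pt "1 0 0 1 0" --pt "1 0 0 0 0" --pt "1 0 0 0 0" --pt "1 0 0 0 0"

```text
time_s: 25.8
tcp_pos: [0.4257, 0.1336, 0.0732]
eef_rot: [[-0.296, 0.955, 0.0], [0.955, 0.296, -0.0], [-0.0, 0.0, -1.0]]
force: [0.1, 0.2, 3.0]
finger_gap: 0.187
finger_force: 40.0
```

```bash
python3 f.py; python3 look.py w12 27 33; python3 - <<'E'
from h import *
w=cv2.imread('pics/w12.png')
cv2.imwrite('pics/c12.png',cv2.resize(w[100:384,80:440],(760,600),interpolation=cv2.INTER_CUBIC))
E
```

```text
[-1.0000e-01  1.0000e-02  2.2700e+00  4.2571e+02  1.3364e+02  7.3250e+01] [0.36 0.52 0.49 0.02 0.01 0.02] 26.3
tcp [425.7 133.6  73.2] yang 17.19416988197992 gap 0.190911367758425 ff 39.99667704105377 F [-0.5 -0.7  3.5] q [ 14.  11. 131.  -0.  38.  -3.] t 26.3
2 [249, 277, 24, 24, 506] rect c [455.9  49.5] size [22.9 28.1] ang 19.9 z 29.9
```

View pics/c12.png

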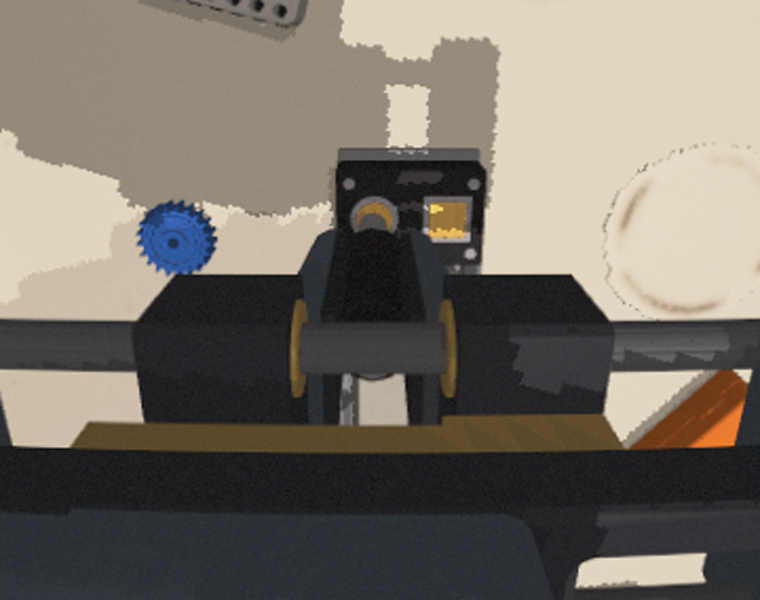

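The probe stands on the round pad, pressed in about 5 mm (2.9 N). Both blocks lie at 30 mm, which is seated. Handing in.

```bash
python3 -c "
from station import *
print(job_done())"
```

```text
the job is handed in; nothing more can be done
None
```

Handed in at about 26 s: both grey blocks lie flat, end to end, in the tray and are released, and the gripper holds the probe upright on the round brass pad with the tip pressed in about 5 mm (roughly 3 N).

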